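Nest the parts scoops on the hook

ROBOT

A 7-joint arm with a two-finger parallel gripper is mounted at the origin on a cart in front of the work surface, level with it; the furniture and walls round the work are solid. World frame = base frame: x ahead of the robot, y to its left, z up, the work surface at z = 0. Lengths are in m, angles in rad, forces in N, time in s.
With the tool pointing down it reaches from about 0.4 to 0.85 m from the base axis. Payload 10.4 kg.
Tool frame: the origin (TCP) lies on the centre line of the jaws, within the pads' length; the fingertips stand 14 mm ahead of it and the grasp point (between the pads) lies 5 mm behind it (manip.tip_reach is the distance from the TCP to the fingertips, in m); z points along the fingers, y is the line along which they close (so a half turn about z gives the same grasp; the last joint's range is limited). The gripper opens to 85 mm and grips with 20 to 120 N. Pads are 22 mm wide; open, the fingers measure 114 mm over their backs; the gripper's body (76 mm by 85 mm) begins 54 mm behind the grasp point. The pads swing forward as they close: fully open they stand 13 mm farther back than shut.
Start: joints at [-1.219, 0.332, -0.065, 1.46, 0.022, 1.35, -0.088], TCP at [0.229, 0.582, 0.245] pointing down, gripper open.
Joint ranges: [-2.6, 2.6], [-0.5, 2.12], [-1.47, 1.34], [0.16, 2.42], [-1.27, 4.41], [0.06, 2.06], [-2.6, 2.6]. Speed limits (rad/s): [2.22, 2.22, 2.79, 2.79, 3.14, 3.14, 3.14].

INTERFACE

Orientations are given as a unit quaternion [x, y, z, w].
In Python, from workcell import manip gives the robot as it stands.
- The arm moves only by the shell command python3 -m pendant 'ROWS' [FORCE]. ROWS is JSON, a list of rows, each a list of 7 numbers: the shift along the tool's x, y, z in units of 50 mm (1.0 is 50 mm), then the turn, a rotation vector about the tool's x, y, z in units of 8 degrees (1.0 is 8 degrees), then the opening, from -1 (shut) to 1 (fully open), so that 0 is half open. In form: [[dx, dy, dz, ax, ay, az, jaw], ...]. A call has exactly 10 rows; each row is the pose to reach, as a shift and turn from the pose commanded when the call began, along the tool's axes at that moment; what a row does not reach only later rows make up. A row lasts 1/8 s, in which the tool goes at most 62.5 mm and 10.7 degrees, less where a joint would pass 70% of its speed; a pose out of reach is approached as far as the arm can. A call with a gripper value outside its range is refused whole. The fingers move at their own pace and stop on an object; FORCE is the grip in N (left out, the last holds). Time passes only in rows, so rows that repeat a pose let the fingers close, or fill a call up. It gives the time, the measured TCP pose, the force, the opening and the grip force at its end, in the units of the state.
- manip.get_obs(): the state, without advancing time (a new reading comes with each control period).
- manip.camera(name): name is "scene" or "side" or "wrist"; returns (picture, depth): 420x560x3 uint8, red, green, blue; 420x560 float32, m along the optical axis (not along the pixel's ray), 0 where there is no reading.
- manip.get_calibration(name): a dict with "fx", "fy", "cx", "cy" (pixels), "xyz" and "orientation" of the camera in the world. Camera axes: x right, y up, looking along -z (the intrinsics and any distortion apply to the point x, -y, -z); pixel columns grow to the right and rows downward; lengths in m; the calibration is good to about 2 mm. A picture is of the moment at which its call begins: read the wrist's pose just before it. get_calibration takes no time and is no camera call; for the wrist camera it gives the pose at the moment of the call.
- manip.hand_in(): hands the job in; it is judged then, once.
Trained networks look in the newest picture that a camera, given by its name, has taken for a name from the list of things; names that differ only in an ending like _2 or _b are one class to them, and where a whole thing is asked for, a point or a joint stands for the part that bears it (a point fixed in the world has none). Each returns a list of dicts, best first, with "p" (0 to 1); they miss things now and then, are a little off and sometimes report something else, mostly with a low value. They report only what shows in the picture. A call takes as long as a camera call. They do not tell look-alikes from the thing itself.
- manip.find_in(thing, camera): "box" ([left, top, right, bottom] in pixels, round what is visible of it).
- manip.trace(thing, camera): "pixels" (420x560 bool, what is visible of it) and "box" ([left, top, right, bottom] in pixels, round what is visible of it).
- manip.tip_of(thing, camera): "pixel" ([column, row] in pixels: a listed point, or the origin of a listed thing).
The state is a dict: "clock": time; "joint_pos": joint angles; "joint_velocities": joint speeds; "tau": joint torques, N m; "position": TCP position; "ee_rot": TCP orientation; "ft_force": force on the tool from outside, world axes, zero at the start; "torque": the same for the moment, N m; "grip_width": opening from 0.0 (shut) to 1.0 (fully open); "grasp_force": force on a finger pad.
Only numpy, scipy, OpenCV 4.12 (cv2) and the standard library are available. Lean on these libraries where they do the work, as an engineer would, in place of code of your own. Each camera call takes 0.05 s, during which the arm holds its last target. There are 200 camera calls.

TASK

Hang the three parts scoops on the hook of the stand by the eyes in their handles, largest first, then the medium, then the small one, so that they nest inside one another with their open fronts away from the stand. Before you let go of each, push it home along the hook until it bears firmly on the sprung stop or on the scoop behind it (a steady push of 5 to 8 N for half a second), never with more than 12 N, and do not knock the stand. Leave the other things on the bench where they are.

Things in the scene. Friction and masses are not known exactly. Their poses are not given: they have to be found in the camera images.
- stand: steel hook stand fixed to the bench: base plate 10 mm high (reaching 30 mm out before the origin), upright post, one bare round hook, and round the hook an upright stop plate with a black rubber face. Origin on the bench under the front face of the post, mid-width; -x is the way the hook points (roughly to the robot), y across, z up. The stop is told under hook_root and hook_tip
- hook_root (a point): where the hook's centre line leaves the front face of the post, 230 mm above the bench; axes as stand. The hook is an 8 mm round bar: its first 70 mm (measured level) rise 8 degrees outward, its last 10 mm rise 30 degrees. The stop's rubber face stands 14 to 40 mm before this point, set differently each time and not measured: feel for it
- hook_tip (a point): centre of the hook's round end, 80 mm before the post, 16 mm above hook_root; axes as stand. The stop face is square to x, 44 mm wide up to 8 mm above hook_root, above that a 10 mm neck up to 56 mm, so that fingers pass beside it.
- stop_pad (a joint): how far the stop's rubber face is pressed in towards the post (m): 0 when free, 0.006 fully in. It yields about 1 mm per 4 N and comes back; the stop behind it stays put. This does not tell where the stop stands
- large_scoop: large scoop of plain sheet aluminium standing on the bench: 90 mm wide, 62 deep, walls 50 high and 3 thick, floor 3, open at the top and front (-x). From its 5 mm back wall a 5 mm thick strap handle rises flush to 201 mm. Origin: middle of the lower edge of the back face; x to the back, z up. About 220 g
- large_scoop_eye (a point): centre of the large scoop's eye, a round 14 mm hole in the handle's 26 mm square head, 150 mm above the scoop's underside, 2.5 mm before the back face; axes as the scoop's. Above the head, 13 to 51 mm over the eye, is a flat grip tab 16 mm wide (y), 5 thick (x): gripped across y some 38 mm over the eye, the fingers pass beside narrower tabs of larger scoops
- medium_scoop: medium scoop of plain sheet aluminium standing on the bench: 72 mm wide, 54 deep, walls 42 high and 3 thick, floor 3, open at the top and front (-x). From its 5 mm back wall a 5 mm thick strap handle rises flush to 192 mm. Origin: middle of the lower edge of the back face; x to the back, z up. About 170 g
- medium_scoop_eye (a point): centre of the medium scoop's eye, a round 14 mm hole in the handle's 26 mm square head, 141 mm above the scoop's underside, 2.5 mm before the back face; axes as the scoop's. Above the head, 13 to 51 mm over the eye, is a flat grip tab 22 mm wide (y), 5 thick (x): gripped across y some 38 mm over the eye, the fingers pass beside narrower tabs of larger scoops
- small_scoop: small scoop of plain sheet aluminium standing on the bench: 54 mm wide, 46 deep, walls 34 high and 3 thick, floor 3, open at the top and front (-x). From its 5 mm back wall a 5 mm thick strap handle rises flush to 183 mm. Origin: middle of the lower edge of the back face; x to the back, z up. About 130 g
- small_scoop_eye (a point): centre of the small scoop's eye, a round 14 mm hole in the handle's 26 mm square head, 132 mm above the scoop's underside, 2.5 mm before the back face; axes as the scoop's. Above the head, 13 to 51 mm over the eye, is a flat grip tab 28 mm wide (y), 5 thick (x): gripped across y some 38 mm over the eye, the fingers pass beside narrower tabs of larger scoops
- tape_green: green roll of packing tape lying flat, 93 mm across, 48 high; bystander; origin at the centre of its underside
- putty_tin: flat brown tin, 62 mm across, 23 high; bystander; origin at the centre of its underside
- tape_measure: yellow tape measure, 33x79x65 mm; bystander; origin at the centre of its underside
- marker_black: black marker pen lying, 149 mm long; bystander; origin at the centre of its underside
- pliers: red-handled pliers lying, 178 mm long; bystander; origin at the centre of its underside
- sprocket_1: small white plastic sprocket, 39 mm across, 18 high; bystander; origin at the centre of its underside
There are look-alikes about, which are no part of the job. Leave any red look-alike of the small_scoop alone.

How it is judged:
On the way, in this order (a step that is already met when the one before it is completed fails the run):
1. the large scoop is threaded on the hook and pressed home against the stop (y of large_scoop_eye in the frame of hook_root between -0.006 and 0.006 m and z of large_scoop_eye in the frame of hook_root between -0.009 and 0.009 m and x of large_scoop_eye in the frame of hook_root between -0.047 and -0.005 m and angle between the x axis of large_scoop and the x axis of stand, either way round below 0.12 rad and angle between large_scoop's own z axis and vertical below 0.12 rad and value of joint stop_pad above 0.0008 m and contact force between large_scoop and stand above 3 N), for 0.2 s.
2. the medium scoop is threaded on the hook and pressed home against the large scoop (y of medium_scoop_eye in the frame of hook_root between -0.006 and 0.006 m and z of medium_scoop_eye in the frame of hook_root between -0.009 and 0.009 m and x of medium_scoop_eye in the frame of hook_root between -0.052 and -0.01 m and angle between the x axis of medium_scoop and the x axis of stand, either way round below 0.12 rad and angle between medium_scoop's own z axis and vertical below 0.12 rad and x of medium_scoop_eye in the frame of large_scoop_eye between -0.008 and -0.002 m and value of joint stop_pad above 0.0008 m and contact force between medium_scoop and large_scoop above 3 N), for 0.2 s.
3. the small scoop is threaded on the hook and pressed home against the medium scoop (y of small_scoop_eye in the frame of hook_root between -0.006 and 0.006 m and z of small_scoop_eye in the frame of hook_root between -0.009 and 0.009 m and x of small_scoop_eye in the frame of hook_root between -0.057 and -0.015 m and angle between the x axis of small_scoop and the x axis of stand, either way round below 0.12 rad and angle between small_scoop's own z axis and vertical below 0.12 rad and x of small_scoop_eye in the frame of medium_scoop_eye between -0.008 and -0.002 m and value of joint stop_pad above 0.0008 m and contact force between small_scoop and medium_scoop above 3 N), for 0.2 s.
At the end, for the whole second after the job is handed in: Scoops hang released, at rest on the hook in the order large, medium, small from the stop: each eye 5 mm (within 3) before the one behind it, the large one 5 to 47 mm before the post, all within 6 mm sideways and 9 mm in height of hook_root, upright and square to the stand within 0.12 rad (y of large_scoop_eye in the frame of hook_root between -0.006 and 0.006 m and z of large_scoop_eye in the frame of hook_root between -0.009 and 0.009 m and x of large_scoop_eye in the frame of hook_root between -0.047 and -0.005 m and angle between the x axis of each of large_scoop, medium_scoop, small_scoop and the x axis of stand, either way round below 0.12 rad and angle between each of large_scoop, medium_scoop, small_scoop's own z axis and vertical below 0.12 rad and linear speed of each of large_scoop, medium_scoop, small_scoop below 0.02 m/s and contact force between each of large_scoop, medium_scoop, small_scoop and the fingers below 0.05 N and y of medium_scoop_eye in the frame of hook_root between -0.006 and 0.006 m and z of medium_scoop_eye in the frame of hook_root between -0.009 and 0.009 m and x of medium_scoop_eye in the frame of hook_root between -0.052 and -0.01 m and x of medium_scoop_eye in the frame of large_scoop_eye between -0.008 and -0.002 m and y of small_scoop_eye in the frame of hook_root between -0.006 and 0.006 m and z of small_scoop_eye in the frame of hook_root between -0.009 and 0.009 m and x of small_scoop_eye in the frame of hook_root between -0.057 and -0.015 m and x of small_scoop_eye in the frame of medium_scoop_eye between -0.008 and -0.002 m); the robot touches nothing.
It fails at once if the sprung face of the stop is pressed in by more than 3 mm (about 12 N) (value of joint stop_pad above 0.003 m).
It fails at once if the hook stand is struck with more than 40 N (contact force between stand and anything else above 40 N).
It fails at once if a bystander (tape roll, tin, tape measure, marker, pliers, sprocket) is moved by more than 30 mm (distance of any of tape_green, putty_tin, tape_measure, marker_black, pliers, sprocket_1 from where it was at the start of the episode above 0.03 m).
It also fails if it takes over 72 s, if anything falls off the work surface, if the arm or the gripper's body presses on something with over 40 N, if the wrist force passes 120 N, or if a joint passes its speed limit or range.

## Working session

There is one attempt and no reset: what is moved stays moved. The work goes in short steps, Python scripts to look and compute and a shell command to move; the robot and the scene stay as the last step left them, time stands still between calls to the robot, and variables do not carry over. Pictures are saved under pics/ and viewed, at most 13 in all, crops included, and the job is handed in when it is done.

```bash
mkdir -p pics; ls; cat > h.py <<'E'
import numpy as np, cv2
from scipy.spatial.transform import Rotation as R
from workcell import manip
def world(cam, cal, px, d):
    px=np.atleast_2d(px).astype(float); d=np.atleast_1d(d)
    x=(px[:,0]-cal['cx'])/cal['fx']*d; y=(px[:,1]-cal['cy'])/cal['fy']*d
    return R.from_quat(cal['orientation']).apply(np.c_[x,-y,-d])+np.array(cal['xyz'])
def snap(cam,name=None):
    cal=manip.get_calibration(cam); p,d=manip.camera(cam)
    if name: cv2.imwrite('pics/'+name,p[:,:,::-1])
    return p,d,cal
def cloud(d,cal,mask):
    v,u=np.nonzero(mask&(d>0)); return world(None,cal,np.c_[u,v],d[v,u])
E
python3 - <<'E'
from h import *
o=manip.get_obs(); print({k:np.round(v,3) for k,v in o.items()})
np.set_printoptions(precision=4,suppress=True)
for c in ('scene','side'):
    p,d,cal=snap(c,c+'1.png'); print(c,cal)
    for t in ('stand','large_scoop','medium_scoop','small_scoop'):
        for r in manip.trace(t,c)[:3]:
            m=r['pixels']; P=cloud(d,cal,m)
            print(t,round(r['p'],2),r['box'],np.median(P,0) if len(P) else None, P.min(0) if len(P) else '',P.max(0) if len(P) else '')
    for t in ('hook_root','hook_tip','large_scoop_eye','medium_scoop_eye','small_scoop_eye'):
        for r in manip.tip_of(t,c)[:3]:
            print(t,round(r['p'],2),np.round(r['pixel'],1))
E
```

```text
pics
{'clock': np.float64(0.0), 'joint_pos': array([-1.219,  0.333, -0.065,  1.461,  0.022,  1.35 , -0.088]), 'joint_velocities': array([ 0.001,  0.   , -0.002, -0.001, -0.001,  0.001,  0.   ]), 'tau': array([-0.0000e+00, -6.2544e+01,  4.9000e-02, -3.9159e+01,  1.6000e-02,
        1.0000e-02,  0.0000e+00]), 'position': array([0.229, 0.581, 0.245]), 'ee_rot': array([ 0.186,  0.982, -0.001, -0.   ]), 'ft_force': array([-0.02 ,  0.299, -0.505]), 'torque': array([-0.012, -0.009,  0.016]), 'grasp_force': np.float64(0.0), 'grip_width': np.float64(1.002)}
scene {'fx': 492.17981016615613, 'fy': 492.17981016615613, 'cx': 276.402869249167, 'cy': 213.63668192765581, 'xyz': array([-0.4615,  0.8749,  0.7112]), 'orientation': array([-0.228 ,  0.4927,  0.7553, -0.3672])}
stand 0.97 [206.5, 148.6, 265.6, 245.6] [0.6772 0.0881 0.0621] [ 0.608  -0.2377 -0.0049] [1.0621 0.1574 0.2854]
large_scoop 0.9 [305.6, 173.7, 336.0, 238.2] [ 0.5833 -0.1579  0.0313] [ 0.5268 -0.2931 -0.0035] [ 0.7441 -0.0981  0.1963]
large_scoop 0.59 [174.6, 241.8, 207.3, 312.5] [0.4732 0.3874 0.0166] [ 0.2015  0.2923 -0.0025] [0.
[... 1289 characters left out ...]
1 -0.2727 -0.0029] [ 0.6339 -0.1009  0.2021]
medium_scoop 0.88 [222.4, 324.3, 271.3, 418.5] [0.4732 0.3876 0.018 ] [ 0.4223  0.2817 -0.0049] [0.5483 0.4371 0.1943]
small_scoop 0.86 [331.2, 135.8, 349.6, 199.1] [ 0.4683 -0.2511  0.0272] [ 0.4305 -1.5469 -0.7987] [ 0.7733 -0.1559  0.1863]
small_scoop 0.55 [320.1, 159.4, 345.8, 231.1] [ 0.4592 -0.1417  0.0291] [ 0.4154 -0.3063 -0.0019] [ 0.5026 -0.1032  0.1866]
hook_root 0.97 [199.7 177.2]
hook_tip 0.75 [232.2 182.8]
hook_tip 0.74 [202.4 178.5]
hook_tip 0.55 [278.8 161.2]
large_scoop_eye 0.61 [201.2 182.4]
large_scoop_eye 0.58 [282.9 160.2]
medium_scoop_eye 0.62 [236.5 347.4]
small_scoop_eye 0.82 [327.8 173.9]
small_scoop_eye 0.67 [332.8 153.8]
```

```bash
python3 - <<'E'
import cv2,numpy as np
a=cv2.imread('pics/side1.png'); b=cv2.imread('pics/scene1.png')
cv2.imwrite('pics/side1b.png',cv2.resize(a[120:420,120:380],(780,600)[:1]*1+(900,) if 0 else (520,600),interpolation=3))
cv2.imwrite('pics/scene1b.png',cv2.resize(b[140:340,150:400],(750,600),interpolation=3))
E
```

```text
(no output)
```

View pics/side1b.png

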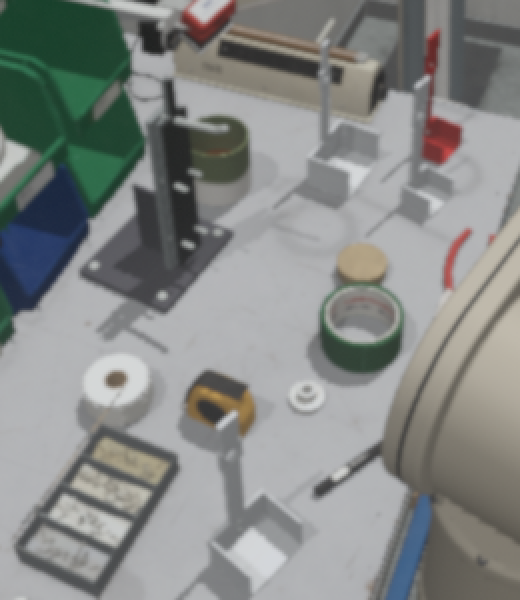

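View pics/scene1b.png

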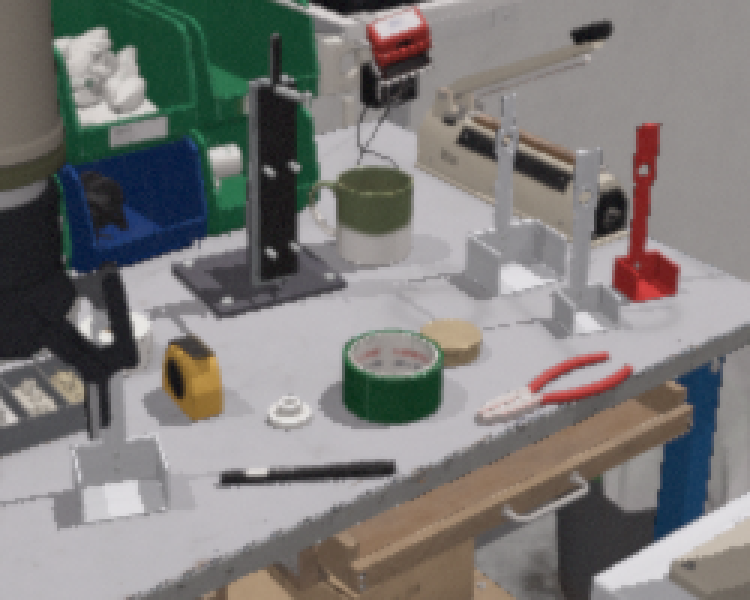

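The scene crop shows four scoops. In scene pixels, the tall grey one at about (318,210) is the large scoop. The grey one at (343,220) is the small scoop. The red one at (365,210) is the look-alike, which I leave alone. The grey one at (188,280), partly behind the gripper, is the medium. Heights of 0.20, 0.185 and 0.194 m fit that reading. The stand is at (240,200), with its hook pointing towards the robot. Next I'll fit the poses.

```bash
cat > fit.py <<'E'
from h import *
from scipy.optimize import least_squares
DIM=dict(large_scoop=(.09,.062,.05,.150,.201,.016),medium_scoop=(.072,.054,.042,.141,.192,.022),small_scoop=(.054,.046,.034,.132,.183,.028))
def boxes(n):
    w,d,h,e,t,g=DIM[n]; B=[]
    def b(x0,x1,y0,y1,z0,z1): B.append((np.array([x0+x1,y0+y1,z0+z1])/2,np.array([x1-x0,y1-y0,z1-z0])/2))
    b(-d,0,-w/2,w/2,0,.003); b(-.005,0,-w/2,w/2,0,h); b(-d,0,-w/2,-w/2+.003,0,h); b(-d,0,w/2-.003,w/2,0,h)
    b(-.005,0,-.008,.008,h,e-.013) ; b(-.005,0,-.013,.013,e-.013,e+.013); b(-.005,0,-g/2,g/2,e+.013,t)
    return B
def sdf(P,B):
    D=[]
    for c,hh in B:
        q=np.abs(P-c)-hh; D.append(np.linalg.norm(np.maximum(q,0),axis=1)+np.minimum(q.max(1),0))
    return np.min(D,0)
def fit(n,P,x0,y0,zoff=True):
    B=boxes(n); best=None
    def f(p): 
        Q=R.from_euler('z',-p[2]).apply(P-np.array([p[0],p[1],p[3]])); return sdf(Q,B)
    for yaw in np.arange(-np.pi,np.pi,np.pi/6):
        r=least_squares(f,[x0,y0,yaw,0],loss='soft_l1',f_scale=.003,max_nfev=40)
        if best is None or r.cost<best.cost: best=r
    return best.x, np.median(np.abs(f(best.x)))
def near(d,cal,x,y,r,z0=.006,z1=.22):
    P=cloud(d,cal,d>0); return P[(np.hypot(P[:,0]-x,P[:,1]-y)<r)&(P[:,2]>z0)&(P[:,2]<z1)]
E
python3 - <<'E'
from fit import *
np.set_printoptions(precision=4,suppress=True)
C={c:snap(c) for c in('side','scene')}
for n,x,y in (('large_scoop',.583,-.158),('medium_scoop',.473,.388),('small_scoop',.458,-.142)):
    for c in C:
        p,d,cal=C[c]; P=near(d,cal,x,y,.07)
        if n=='medium_scoop' and c=='scene': P=P[P[:,2]<.05]
        s,m=fit(n,P,x,y); print(n,c,len(P),s,'med',m)
for c in C:
    p,d,cal=C[c]; P=near(d,cal,.68,.09,.13,.19,.30)
    for lo in np.arange(.19,.30,.01):
        Q=P[(P[:,2]>lo)&(P[:,2]<lo+.01)]
        if len(Q)>3: print(c,round(lo,2),len(Q),Q.min(0)[:2],Q.max(0)[:2],np.median(Q,0)[:2])
    P=near(d,cal,.68,.09,.13,.004,.016); print('base',cv2.minAreaRect(P[:,:2].astype(np.float32)))
E
```

```text
large_scoop side 972 [ 0.5953 -0.1556 -0.1369  0.0065] med 0.0008218840912280797
large_scoop scene 707 [ 0.5918 -0.1551 -0.1515  0.0004] med 0.0010371311590270244
medium_scoop side 1285 [ 0.4852  0.3838 -0.3579  0.0061] med 0.0005163543997659809
medium_scoop scene 456 [ 0.4811  0.3839 -0.4094  0.0076] med 0.0010008866170806677
small_scoop side 660 [ 0.467  -0.1448 -0.3333  0.0029] med 0.0008348772677678508
small_scoop scene 548 [ 0.4636 -0.1439 -0.3357 -0.0001] med 0.0011317335165109714
side 0.19 83 [0.6721 0.0575] [0.7034 0.1043] [0.6782 0.0942]
side 0.2 72 [0.6717 0.06  ] [0.704  0.1036] [0.678  0.0935]
side 0.21 75 [0.6723 0.0636] [0.7017 0.1039] [0.679  0.0951]
side 0.22 67 [0.6709 0.0584] [0.7015 0.1031] [0.6792 0.0958]
side 0.23 185 [0.6235 0.0593] [0.7032 0.1033] [0.6796 0.086 ]
side 0.24 80 [0.6093 0.0631] [0.6969 0.0955] [0.6358 0.0891]
side 0.25 23 [0.6739 0.0769] [0.6865 0.0866] [0.6789 0.0832]
side 0.26 26 [0.6738 0.0767] [0.6854 0.0877] [0.6766 0.0834]
side 0.27 26 [0.6738 0.0764] [0.6868 0.0866] [0.6784 0.0825]
side 0.28 26 [0.6728 0.0757] [0.6866 0.0876] [0.6789 0.082 ]
base ((0.6820411682128906, 0.07846073806285858), (0.23650680482387543, 0.23195695877075195), 52.85774230957031)
scene 0.19 49 [0.6688 0.0612] [0.8096 0.1031] [0.6749 0.0869]
scene 0.2 49 [0.6688 0.0626] [0.6997 0.1031] [0.6753 0.0881]
scene 0.21 50 [0.6655 0.0622] [0.699  0.1035] [0.6758 0.088 ]
scene 0.22 37 [0.6672 0.0632] [0.6973 0.1046] [0.6759 0.0918]
scene 0.23 81 [0.6158 0.0573] [0.7006 0.1045] [0.6742 0.0873]
scene 0.24 26 [0.6099 0.0767] [0.6881 0.0948] [0.6728 0.0846]
scene 0.25 11 [0.6708 0.0775] [0.6846 0.0877] [0.675  0.0837]
scene 0.26 13 [0.6728 0.0773] [0.6879 0.0862] [0.6749 0.0818]
scene 0.27 11 [0.6709 0.0756] [0.6842 0.0863] [0.675  0.0822]
scene 0.28 10 [0.6722 0.0746] [0.6861 0.0863] [0.6762 0.0798]
base ((0.7281005382537842, 0.05385773628950119), (0.19497475028038025, 0.14793720841407776), 83.00444030761719)
```

```bash
cat > stand.py <<'E'
from fit import *
def capsule(P,a,b,r):
    ab=b-a; t=np.clip((P-a)@ab/(ab@ab),0,1); return np.linalg.norm(P-a-t[:,None]*ab,axis=1)-r
A,Bp,T=np.array([0,0,.230]),np.array([-.07,0,.230+.07*np.tan(np.radians(8))]),np.array([-.08,0,.246])
def sd(Q,s):
    m=lambda c,h:(np.array(c),np.array(h))
    pl=[m([-s+.002,0,.119+.0],[.002,.022,.119]),m([-s+.002,0,.262],[.002,.005,.024])]
    return np.minimum(np.minimum(capsule(Q,A,Bp,.004),capsule(Q,Bp,T,.004)),sdf(Q,pl))
def fitstand(P,p0=(.69,.085,-.1,.014),zfree=True):
    def f(p):
        Q=R.from_euler('z',-p[2]).apply(P-np.array([p[0],p[1],p[4]])); return sd(Q,p[3])
    r=least_squares(f,list(p0)+[0.],loss='soft_l1',f_scale=.002)
    return r.x,np.median(np.abs(f(r.x))),f(r.x)
def plan(pos,yaw):
    "rows units from measured pose to tool-down pose with tool y at yaw+90deg"
    o=manip.get_obs(); Rt=R.from_quat(o['ee_rot']); c,s=np.cos(yaw),np.sin(yaw)
    G=R.from_matrix(np.array([[-c,-s,0],[-s,c,0],[0,0,-1]]).T.T if 0 else np.array([[-c,-s,0],[-s,c,0],[0,0,-1]]))
    sh=Rt.inv().apply(np.array(pos)-o['position'])/.05; tr=(Rt.inv()*G).as_rotvec()/np.radians(8)
    print('rows',np.round(sh,3),np.round(tr,3)); return sh,tr
E
python3 - <<'E'
from stand import *
np.set_printoptions(precision=4,suppress=True)
for c in('side','scene'):
    p,d,cal=snap(c); P=near(d,cal,.67,.09,.08,.18,.30)
    x,m,r=fitstand(P); print(c,len(P),x,m)
    Q=P[(P[:,2]>.222)]; 
    h=Q[np.abs(Q[:,0]-.64)<.025]; print(len(h),np.polyfit(h[:,0],h[:,1],1) if len(h)>3 else '')
cal=manip.get_calibration('wrist'); o=manip.get_obs(); Rt=R.from_quat(o['ee_rot'])
print('cam in tool',Rt.inv().apply(cal['xyz']-o['position']),(Rt.inv()*R.from_quat(cal['orientation'])).as_matrix(),cal['fx'])
plan([.47,.05,.36],-.145); plan([.593,-.155,.26],-.145)
E
```

```text
side 728 [ 0.6941  0.0783 -0.245   0.0171  0.0038] 0.0019760768951771917
76 [-0.1473  0.1831]
scene 386 [ 0.6914  0.0789 -0.2398  0.0176  0.0024] 0.0015664187196192713
22 [-0.1325  0.1737]
cam in tool [ 0.0747  0.0005 -0.1283] [[-0.0004  0.9565  0.2918]
 [ 1.      0.0003  0.0004]
 [ 0.0003  0.2918 -0.9565]] 311.8466456607367
rows [-8.382 -8.128 -2.294] [ 0.    -0.    -1.646]
rows [-12.172 -11.043  -0.294] [ 0.    -0.    -1.646]
```

```bash
python3 -m pendant '[[-0.9,-0.7,-0.5,0,0,-0.2,1],[-1.9,-1.4,-1.0,0,0,-0.4,1],[-2.9,-2.2,-1.5,0,0,-0.6,1],[-3.9,-3.0,-2.0,0,0,-0.8,1],[-4.9,-3.8,-2.3,0,0,-1.0,1],[-5.9,-4.6,-2.5,0,0,-1.2,1],[-6.9,-5.3,-2.7,0,0,-1.4,1],[-7.9,-6.0,-2.7,0,0,-1.65,1],[-8.8,-6.7,-2.7,0,0,-1.65,1],[-9.5,-7.24,-2.7,0,0,-1.65,1]]' 60
python3 - <<'E'
from stand import *
np.set_printoptions(precision=4,suppress=True)
o=manip.get_obs(); print(o['position'],np.abs(o['joint_velocities']).max())
p,d,cal=snap('wrist','w1.png'); P=near(d,cal,.67,.09,.09,.18,.30)
x,m,r=fitstand(P); print(len(P),x,m)
h=P[(P[:,2]>.222)&(np.abs(P[:,0]-.645)<.02)]; print(len(h),np.polyfit(h[:,0],h[:,1],1))
for t in('hook_root','hook_tip'):print(t,manip.tip_of(t,'wrist')[:2])
plan([.593,-.155,.30],-.145)
E
```

```text
clock: 2.45
position: [0.5391, 0.0688, 0.3807]
ee_rot: [0.072, 0.997, 0.0, 0.0]
ft_force: [1.9, 1.0, 0.4]
grip_width: 1.003
grasp_force: 0.0
[0.5391 0.0688 0.3807] 0.9763555083232026
2468 [ 0.6918  0.0772 -0.1793  0.0189  0.0005] 0.0008438583830406871
258 [-0.1561  0.1868]
hook_root [{'pixel': [304.7, 336.0], 'p': 0.8}]
hook_tip [{'pixel': [310.9, 275.0], 'p': 0.58}]
rows [-1.73  -4.237  1.609] [-0.006  0.002 -0.038]
```

View pics/w1.png

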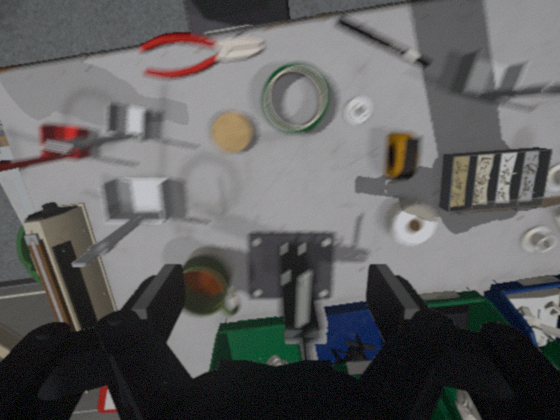

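The wrist view is upside-down, with the robot at the top. It shows the stand's plate and hook at (290,275) and the large scoop at (140,205). It also shows the small scoop at (135,120), the red one at (60,145) and the medium at (490,75). The arm was still settling, so I'll measure again at rest.

```bash
python3 - <<'E'
from stand import *
np.set_printoptions(precision=4,suppress=True)
for i in range(4): snap('wrist')
for i in range(2):
    o=manip.get_obs(); print(o['position'],np.abs(o['joint_velocities']).max())
    p,d,cal=snap('wrist'); P=near(d,cal,.67,.09,.09,.18,.30)
    x,m,r=fitstand(P); print(len(P),x,m)
    h=P[(P[:,2]>.222)&(np.abs(P[:,0]-.645)<.025)]; print(len(h),np.polyfit(h[:,0],h[:,1],1),np.polyval(np.polyfit(h[:,0],h[:,1],1),.65))
    pl=P[(P[:,2]<.215)&(P[:,2]>.05)]; print(len(pl),pl.min(0),pl.max(0))
    s,m=fit('large_scoop',near(d,cal,.592,-.155,.07),.59,-.155); print('large',s,m)
    s,m=fit('small_scoop',near(d,cal,.465,-.144,.06),.465,-.144); print('small',s,m)
plan([.593,-.155,.26],-.145)
E
```

```text
[0.5379 0.0724 0.3803] 0.004553092671155357
2434 [ 0.6919  0.0769 -0.1842  0.019   0.0004] 0.0008626859386047011
330 [-0.2527  0.2482] 0.08395200268777947
549 [0.6691 0.0578 0.1801] [0.6893 0.1039 0.215 ]
large [ 0.5924 -0.1547 -0.1327 -0.0001] 0.0002867508371833614
small [ 0.4642 -0.1431 -0.3168 -0.    ] 0.00029280161569003506
[0.5379 0.0723 0.3804] 0.003454355586272157
2438 [ 0.6918  0.0769 -0.183   0.0189  0.0004] 0.0008842003294028504
331 [-0.2509  0.2471] 0.08399057108259311
549 [0.669  0.0577 0.1801] [0.6893 0.1039 0.215 ]
large [ 0.5924 -0.1547 -0.1338  0.0059] 0.00033010570860604344
small [ 0.4643 -0.1431 -0.3175  0.0001] 0.00030966483713245046
rows [-1.734 -4.343  2.406] [0.004 0.    0.021]
```

```bash
python3 -m pendant '[[-0.3,-0.8,0.4,0,0,0,0.2],[-0.7,-1.7,0.9,0,0,0,0.2],[-1.0,-2.6,1.4,0,0,-0.05,0.2],[-1.3,-3.5,1.9,0,0,-0.07,0.2],[-1.67,-4.34,2.3,0,0,-0.07,0.2],[-1.67,-4.34,2.4,0,0,-0.07,0.2],[-1.67,-4.34,2.4,0,0,-0.07,0.2],[-1.67,-4.34,2.9,0,0,-0.07,0.2],[-1.67,-4.34,3.4,0,0,-0.07,0.2],[-1.67,-4.34,3.94,0,0,-0.07,0.2]]' 60
python3 - <<'E'
from stand import *
snap('side','g1.png')
plan([.590,-.1545,.183],-.133)
E
```

```text
clock: 4.15
position: [0.5905, -0.1536, 0.1836]
ee_rot: [0.066, 0.998, 0.001, 0.001]
ft_force: [0.4, 1.4, -0.6]
grip_width: 0.6
grasp_force: 0.0
rows [-0.027 -0.025 -0.065] [ 0.008 -0.024  0.012]
```

```bash
python3 -m pendant '[[0,-0.02,0,0,0,0,-1],[0,-0.02,0,0,0,0,-1],[0,-0.02,0,0,0,0,-1],[0,-0.02,0,0,0,0,-1],[0,-0.02,0,0,0,0,-1],[0,-0.02,-0.2,0,0,0,-1],[0,-0.02,-0.7,0,0,0,-1],[0,-0.02,-1.3,0,0,0,-1],[0,-0.02,-1.9,0,0,0,-1],[0,-0.02,-2.0,0,0,0,-1]]' 80
python3 - <<'E'
from stand import *
np.set_printoptions(precision=4,suppress=True)
for i in range(3): snap('wrist')
o=manip.get_obs(); print(o['position'],o['ft_force'],o['grip_width'],o['joint_pos'])
p,d,cal=snap('wrist','w2.png')
print(manip.tip_of('large_scoop_eye','wrist')[:2])
c,d,cal=snap('side'); P=near(d,cal,.592,-.155,.07,.07,.27)
P=P-[0,0,o['position'][2]-.1835]
P=P[P[:,2]<.155]; print(fit('large_scoop',P,.592,-.155))
E
```

```text
clock: 5.45
position: [0.5902, -0.1574, 0.2856]
ee_rot: [0.067, 0.998, -0.0, 0.002]
ft_force: [0.0, -0.1, -2.2]
grip_width: 0.161
grasp_force: 78.2
[ 0.5892 -0.1568  0.2823] [-0.444  -0.5495 -2.5453] 0.16219983296040133 [-0.2658  0.3056  0.5729  1.4746 -0.1658  1.4113  1.7486]
[{'pixel': [275.2, 250.3], 'p': 0.87}]
(array([ 0.5934, -0.156 , -0.134 ,  0.0001]), np.float64(0.0008410521095495727))
```

View pics/w2.png

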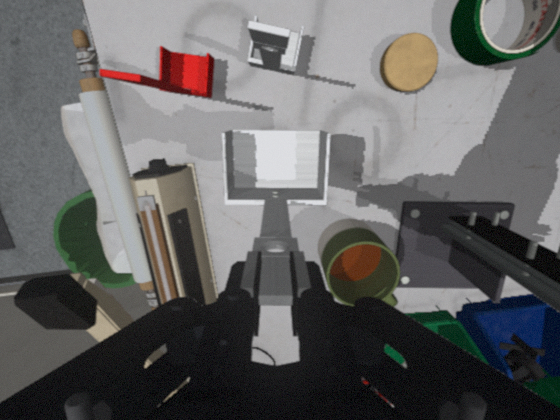

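The large scoop is held, with the small one at (272,45) and the red one at (185,75) untouched. Now I'll carry it to a point in front of the hook.

```bash
python3 - <<'E'
from stand import *
plan([.5747,.0987,.2795],-.182)
E
```

```text
rows [0.97  5.023 0.051] [-0.    -0.015  0.34 ]
```

```bash
python3 -m pendant '[[0.3,0.4,0,0,0,0.05,-1],[0.6,1.1,0,0,0,0.1,-1],[0.9,1.9,0,0,0,0.2,-1],[0.97,2.8,0,0,0,0.3,-1],[0.97,3.6,0,0,0,0.34,-1],[0.97,4.3,0.03,0,0,0.34,-1],[0.97,4.8,0.05,0,0,0.34,-1],[0.97,5.02,0.05,0,0,0.34,-1],[0.97,5.02,0.05,0,0,0.34,-1],[0.97,5.02,0.05,0,0,0.34,-1]]'
python3 - <<'E'
from stand import *
np.set_printoptions(precision=4,suppress=True)
for i in range(3): snap('scene')
o=manip.get_obs(); print(o['position'],o['ft_force'])
snap('wrist','w3.png')
p,d,cal=snap('wrist'); P=near(d,cal,.67,.09,.075,.18,.30); P=P[(P[:,0]>.602)&(P[:,2]<.25)|(P[:,0]>.66)]
print(len(P),fitstand(P,(.692,.077,-.18,.019))[:2])
for t in('hook_root','hook_tip','large_scoop_eye'):print(t,manip.tip_of(t,'wrist')[:2])
snap('side','s3.png')
plan([.5915,.0956,.2795],-.182)
E
```

```text
clock: 7.0
position: [0.5752, 0.0967, 0.2808]
ee_rot: [0.092, 0.996, -0.0, 0.0]
ft_force: [0.4, -1.5, -1.0]
grip_width: 0.164
grasp_force: 78.3
[0.5752 0.0972 0.2809] [ 0.8744  1.6306 -2.6942]
1899 (array([ 0.6902,  0.0796, -0.1493,  0.0174, -0.0003]), np.float64(0.00028554933799108517))
hook_root []
hook_tip [{'pixel': [277.1, 306.7], 'p': 0.61}]
large_scoop_eye [{'pixel': [274.2, 252.2], 'p': 0.84}]
rows [-0.33   0.007  0.027] [ 0.001  0.    -0.002]
```

View pics/w3.png

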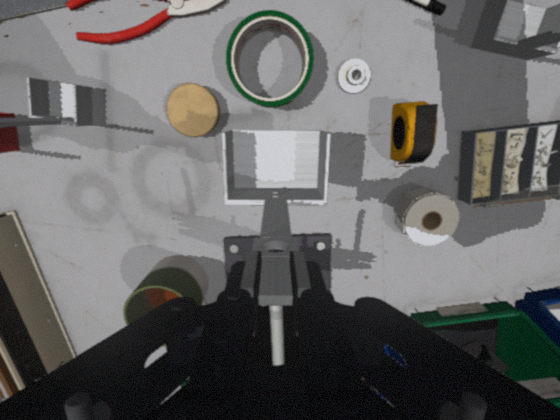

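```bash
cat >> stand.py <<'E'
def hook(dd,root=(.6902,.0796),psi=-.150,dz=.0323,dx=.001,yoff=0.,h=None,yaw=None):
    "plan so that the eye stands dd before the root on the hook's centre line (dz,dx: TCP above/behind the eye)"
    z=.230+(np.tan(np.radians(8))*min(dd,.07)+max(0,min(dd,.08)-.07)*.616) if h is None else h
    e=np.array(root)-(dd-dx)*np.array([np.cos(psi),np.sin(psi)])+yoff*np.array([-np.sin(psi),np.cos(psi)])
    return plan([*e,z+dz],psi if yaw is None else yaw)
def where(root=(.6902,.0796),psi=-.150,dz=.0323,dx=.001):
    o=manip.get_obs(); q=R.from_euler('z',-psi).apply(o['position']-np.array([*root,.230+dz]))-[dx,0,0]
    print('eye est in root frame mm',np.round(q*1000,1),'F stand',np.round(R.from_euler('z',-psi).apply(o['ft_force']),1),'t',o['clock'],'grip',o['grip_width'])
E
python3 -c "
from stand import *
where();hook(.09)"
```

```text
eye est in root frame mm [-117.5    1.3   18.5] F stand [-1.   0.5 -2.9] t 7.45 grip 0.16172984007662525
rows [-0.551 -0.007  0.051] [ 0.001  0.    -0.231]
```

```bash
python3 -m pendant '[[-0.1,0,0.02,0,0,-0.1,-1],[-0.25,-0.01,0.04,0,0,-0.2,-1],[-0.4,-0.01,0.05,0,0,-0.23,-1],[-0.55,-0.01,0.05,0,0,-0.23,-1],[-0.55,-0.01,0.05,0,0,-0.23,-1],[-0.55,-0.01,0.05,0,0,-0.23,-1],[-0.55,-0.01,0.05,0,0,-0.23,-1],[-0.55,-0.01,0.05,0,0,-0.23,-1],[-0.55,-0.01,0.05,0,0,-0.23,-1],[-0.55,-0.01,0.05,0,0,-0.23,-1]]'
python3 - <<'E'
from stand import *
np.set_printoptions(precision=4,suppress=True)
where()
p,d,cal=snap('wrist','w4.png'); P=near(d,cal,.67,.09,.075,.18,.30); P=P[(P[:,0]>.62)&(P[:,2]<.25)|(P[:,0]>.66)]
print(len(P),fitstand(P,(.690,.079,-.15,.018))[:2])
B=cloud(d,cal,d>0); B=B[(np.abs(B[:,2]-.01)<.004)&(np.hypot(B[:,0]-.66,B[:,1]-.09)<.07)]
print('base',len(B),B[:,:2].min(0),B[:,:2].max(0))
a,_,_=snap('side'); b,_,_=snap('scene')
cv2.imwrite('pics/c4.png',np.hstack([cv2.resize(a[140:240,180:280],(400,400),interpolation=2),cv2.resize(b[130:230,200:300],(400,400),interpolation=2)])[:,:,::-1])
hook(.075);hook(.06);hook(.04);hook(.025)
E
```

```text
clock: 8.7
position: [0.6021, 0.093, 0.2783]
ee_rot: [0.075, 0.997, 0.0, 0.0]
ft_force: [0.4, -0.3, -2.0]
grip_width: 0.164
grasp_force: 78.2
eye est in root frame mm [-90.1   0.   16. ] F stand [ 0.4 -0.3 -2. ] t 8.7 grip 0.16387240541442769
2239 (array([ 0.6927,  0.0792, -0.1498,  0.0195, -0.0003]), np.float64(0.00044432544941400143))
base 1952 [0.6512 0.0201] [0.7234 0.1577]
rows [-0.301 -0.     0.062] [ 0. -0.  0.]
rows [-0.601 -0.     0.151] [ 0. -0.  0.]
rows [-1.001 -0.     0.207] [ 0. -0.  0.]
rows [-1.301 -0.     0.25 ] [ 0. -0.  0.]
```

View pics/c4.png

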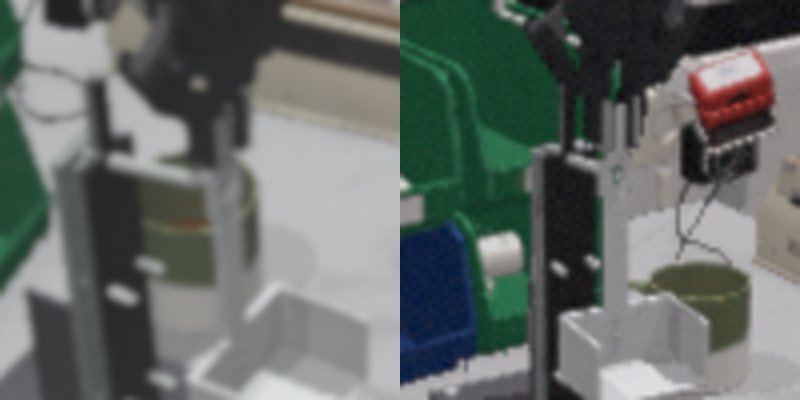

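The side and scene crops show the eye right at the hook tip. The yaw of -0.150 is confirmed, so I'll thread slowly and watch the force.

```bash
sed -i 's/root=(.6902,.0796)/root=(.6918,.07935)/' stand.py; python3 -m pendant '[[-0.1,0,0,0,0,0,-1],[-0.2,0,0,0,0,0,-1],[-0.25,0,0,0,0,0,-1],[-0.29,0,0.025,0,0,0,-1],[-0.33,0,0.05,0,0,0,-1],[-0.37,0,0.075,0,0,0,-1],[-0.37,0,0.075,0,0,0,-1],[-0.37,0,0.075,0,0,0,-1],[-0.37,0,0.075,0,0,0,-1],[-0.37,0,0.075,0,0,0,-1]]'
python3 -c "
from stand import *
where();hook(.06);hook(.04);hook(.028)"
```

```text
clock: 10.1
position: [0.6204, 0.0902, 0.2746]
ee_rot: [0.075, 0.997, 0.0, 0.0]
ft_force: [-0.4, -0.7, -2.9]
grip_width: 0.17
grasp_force: 78.2
eye est in root frame mm [-73.2   0.   12.3] F stand [-0.3 -0.8 -2.9] t 10.1 grip 0.16965323870890467
rows [-0.264 -0.     0.078] [0.001 0.    0.001]
rows [-0.664 -0.     0.134] [0.001 0.    0.001]
rows [-0.904 -0.     0.168] [0.001 0.    0.001]
```

```bash
python3 -m pendant '[[-0.08,0,0.03,0,0,0,-1],[-0.16,0,0.06,0,0,0,-1],[-0.25,0,0.08,0,0,0,-1],[-0.35,0,0.09,0,0,0,-1],[-0.45,0,0.105,0,0,0,-1],[-0.55,0,0.12,0,0,0,-1],[-0.65,0,0.135,0,0,0,-1],[-0.75,0,0.15,0,0,0,-1],[-0.82,0,0.16,0,0,0,-1],[-0.82,0,0.16,0,0,0,-1]]'
python3 -c "
from stand import *
where();hook(.025);hook(.022);hook(.018);hook(.014)"
```

```text
clock: 11.35
position: [0.6615, 0.0838, 0.2666]
ee_rot: [0.075, 0.997, -0.0, 0.001]
ft_force: [1.5, -0.9, 0.1]
grip_width: 0.163
grasp_force: 78.5
eye est in root frame mm [-31.6  -0.1   4.3] F stand [ 1.6 -0.6  0.1] t 11.35 grip 0.16295679489934553
rows [-0.132  0.002  0.017] [-0.     0.007 -0.002]
rows [-0.192  0.002  0.025] [-0.     0.007 -0.002]
rows [-0.272  0.002  0.036] [-0.     0.007 -0.002]
rows [-0.352  0.003  0.048] [-0.     0.007 -0.002]
```

```bash
python3 -m pendant '[[-0.03,0,0.01,0,0,0,-1],[-0.06,0,0.02,0,0,0,-1],[-0.09,0,0.03,0,0,0,-1],[-0.12,0,0.04,0,0,0,-1],[-0.12,0,0.04,0,0,0,-1],[-0.12,0,0.04,0,0,0,-1],[-0.12,0,0.04,0,0,0,-1],[-0.12,0,0.04,0,0,0,-1],[-0.12,0,0.04,0,0,0,-1],[-0.12,0,0.04,0,0,0,-1]]'
python3 -c "
from stand import *
where()"
```

```text
clock: 12.6
position: [0.6673, 0.0829, 0.2655]
ee_rot: [0.075, 0.997, 0.0, 0.001]
ft_force: [-1.6, -0.8, 6.3]
grip_width: 0.162
grasp_force: 79.3
eye est in root frame mm [-25.8  -0.1   3.2] F stand [-1.5 -1.1  6.3] t 12.6 grip 0.16159054837929576
```

```bash
python3 -m pendant '[[0,0,-0.03,0,0,0,-1],[-0.02,0,-0.03,0,0,0,-1],[-0.04,0,-0.03,0,0,0,-1],[-0.05,0,-0.03,0,0,0,-1],[-0.05,0,-0.03,0,0,0,-1],[-0.05,0,-0.03,0,0,0,-1],[-0.05,0,-0.03,0,0,0,-1],[-0.05,0,-0.03,0,0,0,-1],[-0.05,0,-0.03,0,0,0,-1],[-0.05,0,-0.03,0,0,0,-1]]'
python3 -c "
from stand import *
where()"
```

```text
clock: 13.85
position: [0.6694, 0.0827, 0.266]
ee_rot: [0.075, 0.997, 0.0, -0.0]
ft_force: [-0.9, -0.6, -1.6]
grip_width: 0.16
grasp_force: 78.4
eye est in root frame mm [-23.7  -0.    3.7] F stand [-0.8 -0.7 -1.6] t 13.85 grip 0.1603634670421436
```

```bash
python3 -m pendant '[[-0.02,0,0,0,0,0,-1],[-0.04,0,0.005,0,0,0,-1],[-0.05,0,0.005,0,0,0,-1],[-0.05,0,0.005,0,0,0,-1],[-0.05,0,0.005,0,0,0,-1],[-0.05,0,0.005,0,0,0,-1],[-0.05,0,0.005,0,0,0,-1],[-0.05,0,0.005,0,0,0,-1],[-0.05,0,0.005,0,0,0,-1],[-0.05,0,0.005,0,0,0,-1]]'
python3 -c "
from stand import *
where()"
```

```text
clock: 15.1
position: [0.6718, 0.0824, 0.2657]
ee_rot: [0.075, 0.997, 0.0, -0.0]
ft_force: [-3.0, 1.2, -1.7]
grip_width: 0.162
grasp_force: 78.3
eye est in root frame mm [-21.2   0.    3.4] F stand [-3.2  0.8 -1.7] t 15.1 grip 0.16176323318255936
```

```bash
python3 -m pendant '[[-0.02,0,0,0,0,0,-1],[-0.02,0,0,0,0,0,-1],[-0.02,0,0,0,0,0,-1],[-0.02,0,0,0,0,0,-1],[-0.02,0,0,0,0,0,-1],[-0.02,0,0,0,0,0,-1],[-0.02,0,0,0,0,0,-1],[-0.02,0,0,0,0,0,-1],[-0.02,0,0,0,0,0,-1],[-0.02,0,0,0,0,0,-1]]'
python3 -c "
from stand import *
where()
for i in range(3): snap('side');where()"
```

```text
clock: 16.35
position: [0.6725, 0.0823, 0.2657]
ee_rot: [0.075, 0.997, 0.0, -0.0]
ft_force: [-4.9, -0.1, -0.9]
grip_width: 0.165
grasp_force: 78.4
eye est in root frame mm [-20.5   0.    3.4] F stand [-4.8 -0.8 -0.9] t 16.35 grip 0.16492657198037783
eye est in root frame mm [-20.5   0.    3.4] F stand [-5.9 -0.1 -0.5] t 16.4 grip 0.16296376417532077
eye est in root frame mm [-20.5   0.    3.5] F stand [-5.2 -0.2 -1. ] t 16.45 grip 0.16443429843456409
eye est in root frame mm [-20.5   0.    3.4] F stand [-5.6  0.1 -1.2] t 16.5 grip 0.16692020623910087
```

```bash
python3 -m pendant '[[-0.012,0,0,0,0,0,-1],[-0.012,0,0,0,0,0,-1],[-0.012,0,0,0,0,0,-1],[-0.012,0,0,0,0,0,-1],[-0.012,0,0,0,0,0,-1],[-0.012,0,0,0,0,0,-1],[0,0,0.01,0,0,0,-1],[0,0,0.01,0,0,0,-0.2],[0,0,0.01,0,0,0,0.2],[0,0,0.01,0,0,0,0.2]]'
python3 - <<'E'
from stand import *
np.set_printoptions(precision=4,suppress=True)
where()
p,d,cal=snap('side'); P=near(d,cal,.67,.083,.07,.06,.22); P=P[P[:,2]<.215]
Q=P-[0,0,.0795]; Q=Q[(Q[:,2]<.13)&(Q[:,2]>0)]
print(fit('large_scoop',Q,.672,.082))
b,_,_=snap('scene')
cv2.imwrite('pics/c5.png',np.hstack([cv2.resize(p[140:290,150:300],(400,400),interpolation=2),cv2.resize(b[130:280,180:330],(400,400),interpolation=2)])[:,:,::-1])
E
```

```text
clock: 17.75
position: [0.6732, 0.0821, 0.2656]
ee_rot: [0.075, 0.997, 0.0, 0.001]
ft_force: [1.0, 0.3, -0.3]
grip_width: 0.602
grasp_force: 0.0
eye est in root frame mm [-19.8  -0.1   3.3] F stand [ 1.   0.4 -0.3] t 17.75 grip 0.6019880254356778
(array([ 0.6792,  0.0845, -0.1351,  0.0027]), np.float64(0.0016845982501508747))
```

View pics/c5.png

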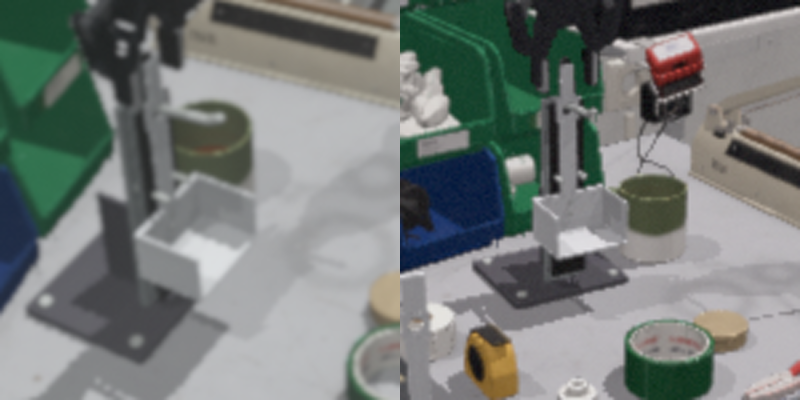

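The large scoop hangs square on the hook against the stop. Next is the medium.

```bash
python3 -c "
from stand import *
plan([.48,.3847,.33],-.37)"
```

```text
rows [ 4.721  5.406 -1.293] [1.000e-03 3.000e-03 1.575e+00]
```

```bash
python3 -m pendant '[[0,0,-0.6,0,0,0,0.2],[0,0,-1.3,0,0,0,0.2],[0.3,0.4,-1.5,0,0,0.1,0.2],[1.1,1.2,-1.5,0,0,0.4,0.2],[1.9,2.1,-1.5,0,0,0.7,0.2],[2.7,3.0,-1.5,0,0,1.0,0.2],[3.5,3.9,-1.4,0,0,1.3,0.2],[4.2,4.8,-1.3,0,0,1.57,0.2],[4.72,5.4,-1.3,0,0,1.57,0.2],[4.72,5.4,-1.3,0,0,1.57,0.2]]'
python3 - <<'E'
from stand import *
np.set_printoptions(precision=4,suppress=True)
for i in range(4): snap('scene')
for i in range(2):
    o=manip.get_obs(); print(o['position'])
    p,d,cal=snap('wrist'); s,m=fit('medium_scoop',near(d,cal,.482,.384,.065,.006,.15),.482,.384); print(s,m)
    t=[*(s[:2]-.0025*np.array([np.cos(s[2]),np.sin(s[2])])),.174]; plan(t,s[2])
snap('wrist','w6.png')
E
```

```text
clock: 19.1
position: [0.4772, 0.3881, 0.33]
ee_rot: [0.18, 0.984, 0.0, -0.001]
ft_force: [-0.3, -0.3, -0.7]
grip_width: 0.6
grasp_force: 0.0
[0.4809 0.3831 0.3306]
[ 0.483   0.3853 -0.3707 -0.0001] 0.00012723080453539218
rows [0.03  0.057 3.131] [ 0.001  0.004 -0.006]
[0.4809 0.3831 0.3306]
[ 0.483   0.3854 -0.3722 -0.0001] 0.00013561632746669078
rows [0.026 0.055 3.131] [0.002 0.003 0.006]
```

```bash
python3 -m pendant '[[0.03,0.055,0.5,0,0,0,0.2],[0.03,0.055,1.2,0,0,0,0.2],[0.03,0.055,1.9,0,0,0,0.2],[0.03,0.055,2.5,0,0,0,0.2],[0.03,0.055,3.0,0,0,0,0.2],[0.03,0.055,3.13,0,0,0,0.2],[0.03,0.055,3.13,0,0,0,0.2],[0.03,0.055,3.13,0,0,0,-1],[0.03,0.055,3.13,0,0,0,-1],[0.03,0.055,3.13,0,0,0,-1]]' 90
python3 - <<'E'
from stand import *
for i in range(4): snap('side')
o=manip.get_obs(); print(o['position'],o['ft_force'],o['grip_width'],o['grasp_force'])
plan([.482,.384,.27],-.37)
plan([.52,.22,.30],-.26)
hook(.12,dz=.033,h=.249)
E
```

```text
clock: 20.7
position: [0.4802, 0.3875, 0.1751]
ee_rot: [0.184, 0.983, 0.001, 0.001]
ft_force: [-0.3, -1.3, 7.2]
grip_width: 0.233
grasp_force: 88.5
[0.480203   0.38756654 0.17510503] [ 0.45851201 -1.84798422  5.9894294 ] 0.2291947602824064 88.49775910377502
rows [-0.061 -0.05  -1.898] [0.012 0.008 0.002]
rows [-1.956 -2.833 -2.5  ] [ 0.011  0.009 -0.785]
rows [-3.853 -4.734 -2.141] [ 0.011  0.009 -1.573]
```

```bash
python3 -m pendant '[[0,0,-0.1,0,0,0,-1],[0,0,-0.5,0,0,0,-1],[0,0,-1.2,0,0,-0.1,-1],[-0.3,-0.4,-1.9,0,0,-0.2,-1],[-1.0,-1.2,-2.2,0,0,-0.5,-1],[-1.7,-2.1,-2.2,0,0,-0.8,-1],[-2.4,-3.0,-2.2,0,0,-1.1,-1],[-3.1,-3.9,-2.2,0,0,-1.4,-1],[-3.7,-4.6,-2.15,0,0,-1.57,-1],[-3.85,-4.73,-2.15,0,0,-1.57,-1]]'
python3 - <<'E'
from stand import *
np.set_printoptions(precision=4,suppress=True)
for i in range(4): snap('side')
where(dz=.0345)
p,d,cal=snap('wrist','w7.png'); P=near(d,cal,.67,.09,.075,.18,.30); P=P[(P[:,0]>.602)&(P[:,2]<.25)|(P[:,0]>.66)]
h=P[(P[:,0]>.605)&(P[:,0]<.655)]; print(len(h),np.polyfit(h[:,0],h[:,1],1) if len(h)>5 else '')
hook(.1,dz=.0345)
E
```

```text
clock: 22.15
position: [0.5742, 0.0934, 0.2814]
ee_rot: [0.078, 0.997, -0.0, 0.0]
ft_force: [-0.0, 0.3, -2.5]
grip_width: 0.233
grasp_force: 88.3
eye est in root frame mm [-121.2    1.8   16.6] F stand [-0.6  0.6 -1.8] t 22.35 grip 0.23550538381960592
573 [-0.15    0.1832]
rows [-0.425 -0.044  0.013] [ 0.004 -0.004  0.017]
```

View pics/w7.png

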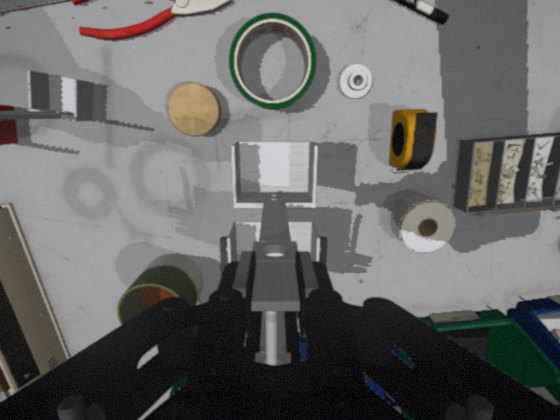

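```bash
python3 -m pendant '[[-0.15,-0.044,0.01,0,0,0,-1],[-0.3,-0.044,0.01,0,0,0,-1],[-0.45,-0.044,0.01,0,0,0,-1],[-0.6,-0.044,0.01,0,0,0,-1],[-0.75,-0.044,0.015,0,0,0,-1],[-0.83,-0.044,0.02,0,0,0,-1],[-0.89,-0.044,0.05,0,0,0,-1],[-0.94,-0.044,0.08,0,0,0,-1],[-0.98,-0.044,0.105,0,0,0,-1],[-0.98,-0.044,0.105,0,0,0,-1]]'
python3 -c "
from stand import *
where(dz=.0345);hook(.06,dz=.0345);hook(.04,dz=.0345);hook(.033,dz=.0345)"
```

```text
clock: 23.65
position: [0.6223, 0.0878, 0.2762]
ee_rot: [0.075, 0.997, 0.0, 0.001]
ft_force: [0.9, 0.7, -4.3]
grip_width: 0.234
grasp_force: 88.3
eye est in root frame mm [-71.   -2.   11.7] F stand [ 0.8  0.8 -4.3] t 23.65 grip 0.23394055517040294
rows [-0.22   0.04   0.066] [ 0.001  0.009 -0.002]
rows [-0.62   0.04   0.123] [ 0.001  0.009 -0.002]
rows [-0.76   0.04   0.143] [ 0.001  0.009 -0.002]
```

```bash
python3 -m pendant '[[0,0.04,0.01,0,0,0,-1],[-0.05,0.04,0.035,0,0,0,-1],[-0.13,0.04,0.055,0,0,0,-1],[-0.23,0.04,0.07,0,0,0,-1],[-0.33,0.04,0.085,0,0,0,-1],[-0.43,0.04,0.1,0,0,0,-1],[-0.53,0.04,0.115,0,0,0,-1],[-0.63,0.04,0.125,0,0,0,-1],[-0.72,0.04,0.14,0,0,0,-1],[-0.72,0.04,0.14,0,0,0,-1]]'
python3 -c "
from stand import *
where(dz=.0345);hook(.03,dz=.0345)"
```

```text
clock: 24.9
position: [0.6578, 0.0845, 0.2688]
ee_rot: [0.075, 0.997, -0.0, -0.0]
ft_force: [0.1, -0.8, -1.3]
grip_width: 0.23
grasp_force: 88.6
eye est in root frame mm [-35.3  -0.    4.3] F stand [ 0.2 -0.8 -1.3] t 24.9 grip 0.23002406288530705
rows [-0.107  0.     0.002] [-0.002 -0.001 -0.002]
```

```bash
python3 -m pendant '[[-0.03,0,0,0,0,0,-1],[-0.06,0,0.01,0,0,0,-1],[-0.09,0,0.01,0,0,0,-1],[-0.12,0,0.01,0,0,0,-1],[-0.12,0,0.01,0,0,0,-1],[-0.12,0,0.01,0,0,0,-1],[-0.12,0,0.01,0,0,0,-1],[-0.12,0,0.01,0,0,0,-1],[-0.12,0,0.01,0,0,0,-1],[-0.12,0,0.01,0,0,0,-1]]'
python3 -c "
from stand import *
where(dz=.0345)"
```

```text
clock: 26.15
position: [0.6635, 0.0837, 0.2685]
ee_rot: [0.075, 0.997, 0.0, -0.0]
ft_force: [0.2, -0.4, -0.8]
grip_width: 0.226
grasp_force: 88.6
eye est in root frame mm [-29.6   0.1   4. ] F stand [ 0.2 -0.3 -0.8] t 26.15 grip 0.22583675231683903
```

```bash
python3 -m pendant '[[-0.02,0,0,0,0,0,-1],[-0.04,0,0,0,0,0,-1],[-0.05,0,0.005,0,0,0,-1],[-0.05,0,0.005,0,0,0,-1],[-0.05,0,0.005,0,0,0,-1],[-0.05,0,0.005,0,0,0,-1],[-0.05,0,0.005,0,0,0,-1],[-0.05,0,0.005,0,0,0,-1],[-0.05,0,0.005,0,0,0,-1],[-0.05,0,0.005,0,0,0,-1]]'
python3 -c "
from stand import *
where(dz=.0345);snap('side');where(dz=.0345)"
```

```text
clock: 27.4
position: [0.6656, 0.0835, 0.2683]
ee_rot: [0.075, 0.997, 0.0, -0.001]
ft_force: [-5.1, 1.1, 0.7]
grip_width: 0.227
grasp_force: 88.9
eye est in root frame mm [-27.6   0.2   3.8] F stand [-5.2  0.3  0.7] t 27.4 grip 0.22673822637742405
eye est in root frame mm [-27.6   0.2   3.8] F stand [-5.4 -0.9  0.4] t 27.45 grip 0.23132249280913655
```

```bash
python3 -m pendant '[[-0.015,0,-0.005,0,0,0,-1],[-0.015,0,-0.005,0,0,0,-1],[-0.015,0,-0.005,0,0,0,-1],[-0.015,0,-0.005,0,0,0,-1],[-0.015,0,-0.005,0,0,0,-1],[-0.015,0,-0.005,0,0,0,-1],[-0.015,0,-0.005,0,0,0,-1],[-0.015,0,-0.005,0,0,0,-1],[-0.015,0,-0.005,0,0,0,-1],[-0.015,0,-0.005,0,0,0,-1]]'
python3 - <<'E'
from stand import *
np.set_printoptions(precision=4,suppress=True)
where(dz=.0345)
p,d,cal=snap('side')
where(dz=.0345)
b,_,_=snap('scene')
cv2.imwrite('pics/c8.png',np.hstack([cv2.resize(p[140:290,150:300],(400,400),interpolation=2),cv2.resize(b[130:280,180:330],(400,400),interpolation=2)])[:,:,::-1])
E
```

```text
clock: 28.7
position: [0.666, 0.0835, 0.2683]
ee_rot: [0.075, 0.997, 0.0, -0.001]
ft_force: [-6.4, 0.1, 0.7]
grip_width: 0.234
grasp_force: 88.9
eye est in root frame mm [-27.1   0.2   3.8] F stand [-6.3 -0.8  0.7] t 28.7 grip 0.2338814654217962
eye est in root frame mm [-27.1   0.2   3.8] F stand [-6.6 -0.5 -0.8] t 28.75 grip 0.23314834689993066
```

View pics/c8.png

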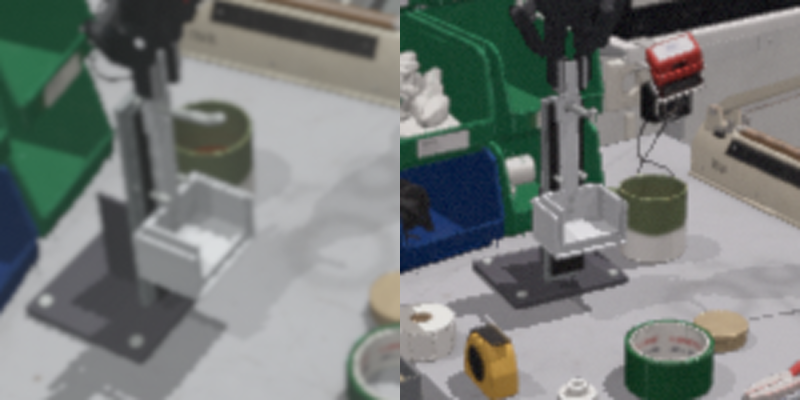

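The medium nests inside the large and is pressed home at about 6.5 N. I'll release it and go for the small one.

```bash
python3 -c "
from stand import *
plan([.4619,-.1423,.32],-.317)"
```

```text
rows [ 3.365 -5.073 -1.027] [-1.000e-03 -1.500e-02  1.198e+00]
```

```bash
python3 -m pendant '[[0,0,0.01,0,0,0,-0.3],[0,0,0.01,0,0,0,0.2],[0,0,0.01,0,0,0,0.2],[0,0,-0.6,0,0,0,0.2],[0,0,-1.3,0,0,0,0.2],[0.4,-0.5,-1.5,0,0,0.2,0.2],[1.0,-1.4,-1.5,0,0,0.5,0.2],[1.6,-2.3,-1.5,0,0,0.8,0.2],[2.2,-3.2,-1.4,0,0,1.0,0.2],[2.8,-4.1,-1.2,0,0,1.2,0.2]]'
python3 -c "
from stand import *
where();plan([.4619,-.1423,.31],-.317)"
```

```text
clock: 30.05
position: [0.4968, -0.1, 0.3289]
ee_rot: [0.159, 0.987, 0.0, 0.001]
ft_force: [-0.6, -0.9, 1.4]
grip_width: 0.597
grasp_force: 0.0
eye est in root frame mm [-167.1 -206.5   66.6] F stand [-0.5 -0.9  1.4] t 30.05 grip 0.5971913638113058
rows [ 0.398 -1.022  0.377] [ 0.007  0.012 -0.012]
```

```bash
python3 -m pendant '[[0.3,-0.5,0.1,0,0,0,0.2],[0.56,-0.98,0.37,0,0,0,0.2],[0.56,-0.98,0.37,0,0,0,0.2],[0.56,-0.98,0.37,0,0,0,0.2],[0.56,-0.98,0.37,0,0,0,0.2],[0.56,-0.98,0.37,0,0,0,0.2],[0.56,-0.98,0.37,0,0,0,0.2],[0.56,-0.98,0.37,0,0,0,0.2],[0.56,-0.98,0.37,0,0,0,0.2],[0.56,-0.98,0.37,0,0,0,0.2]]'
python3 - <<'E'
from stand import *
np.set_printoptions(precision=4,suppress=True)
o=manip.get_obs(); print(o['position'])
p,d,cal=snap('wrist','w9.png'); s,m=fit('small_scoop',near(d,cal,.464,-.143,.055,.006,.14),.464,-.143); print(s,m)
plan([*(s[:2]-.0025*np.array([np.cos(s[2]),np.sin(s[2])])),.165],s[2])
E
```

```text
clock: 31.3
position: [0.4558, -0.1364, 0.31]
ee_rot: [0.158, 0.987, 0.0, 0.0]
ft_force: [0.4, -1.1, -0.1]
grip_width: 0.6
grasp_force: 0.0
[ 0.4558 -0.1364  0.31  ]
[ 0.4642 -0.1438 -0.3342 -0.0001] 0.00017223967140296873
rows [-0.156 -0.089  2.901] [0.001 0.    0.119]
```

View pics/w9.png

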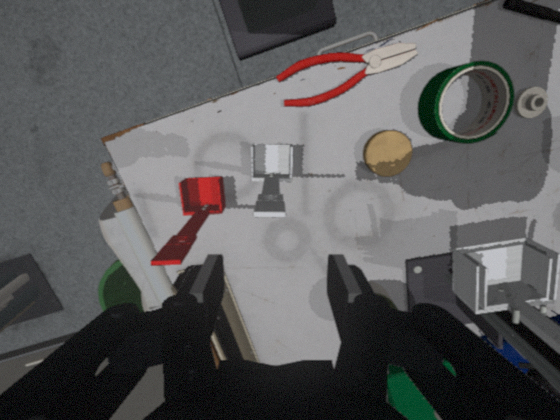

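The plain grey small scoop at (270,180) is the target. The red look-alike at (200,195) stays put. The large and medium hang nested at (510,270). Descending to grasp.

```bash
python3 -m pendant '[[-0.156,-0.09,0.3,0,0,0.12,0.2],[-0.156,-0.09,0.8,0,0,0.12,0.2],[-0.156,-0.09,1.4,0,0,0.12,0.2],[-0.156,-0.09,2.0,0,0,0.12,0.2],[-0.156,-0.09,2.6,0,0,0.12,0.2],[-0.156,-0.09,2.9,0,0,0.12,0.2],[-0.156,-0.09,2.9,0,0,0.12,0.2],[-0.156,-0.09,2.9,0,0,0.12,-1],[-0.156,-0.09,2.9,0,0,0.12,-1],[-0.156,-0.09,2.9,0,0,0.12,-1]]' 90
python3 - <<'E'
from stand import *
for i in range(3): snap('side')
o=manip.get_obs(); print(o['position'],o['ft_force'],o['grip_width'],o['grasp_force'])
hook(.125,dz=.0345,h=.250)
E
```

```text
clock: 32.6
position: [0.4627, -0.1434, 0.1663]
ee_rot: [0.166, 0.986, 0.0, 0.001]
ft_force: [-0.3, -1.0, 6.6]
grip_width: 0.306
grasp_force: 88.5
[ 0.46272181 -0.14344675  0.16627722] [-0.2540452  -1.0491987   6.18374832] 0.30201982660154336 88.48022103309631
rows [-0.433  5.26  -2.36 ] [ 0.003  0.018 -1.321]
```

```bash
python3 -m pendant '[[0,0,-0.1,0,0,0,-1],[0,0,-0.6,0,0,0,-1],[0,0.1,-1.3,0,0,-0.1,-1],[0,0.6,-2.0,0,0,-0.3,-1],[0,1.5,-2.36,0,0,-0.5,-1],[-0.1,2.4,-2.36,0,0,-0.8,-1],[-0.2,3.3,-2.36,0,0,-1.1,-1],[-0.3,4.2,-2.36,0,0,-1.32,-1],[-0.4,5.0,-2.36,0,0,-1.32,-1],[-0.43,5.26,-2.36,0,0,-1.32,-1]]'
python3 - <<'E'
from stand import *
for i in range(6): snap('side')
where(dz=.0345)
hook(.1,dz=.0345); hook(.072,dz=.0345)
E
```

```text
clock: 34.0
position: [0.5685, 0.1013, 0.2826]
ee_rot: [0.073, 0.997, 0.0, -0.001]
ft_force: [-0.2, -0.3, -1.3]
grip_width: 0.302
grasp_force: 88.7
eye est in root frame mm [-125.8   -1.4   18.9] F stand [ 0.1 -0.3 -2. ] t 34.3 grip 0.3032331560844993
rows [-0.516  0.029  0.058] [ 0.     0.002 -0.016]
rows [-1.075  0.03   0.156] [ 0.     0.002 -0.016]
```

```bash
python3 -m pendant '[[-0.1,0,0.05,0,0,0,-1],[-0.2,0,0.058,0,0,0,-1],[-0.3,0,0.058,0,0,0,-1],[-0.4,0,0.058,0,0,0,-1],[-0.5,0,0.058,0,0,0,-1],[-0.56,0,0.058,0,0,0,-1],[-0.56,0,0.058,0,0,0,-1],[-0.56,0,0.058,0,0,0,-1],[-0.56,0,0.058,0,0,0,-1],[-0.56,0,0.058,0,0,0,-1]]'
python3 - <<'E'
from stand import *
where(dz=.0345)
hook(.08,dz=.0345); hook(.072,dz=.0345);hook(.06,dz=.0345);hook(.042,dz=.0345)
E
```

```text
clock: 35.55
position: [0.596, 0.0942, 0.2802]
ee_rot: [0.075, 0.997, 0.0, 0.0]
ft_force: [0.1, -0.2, -1.3]
grip_width: 0.304
grasp_force: 88.7
eye est in root frame mm [-97.9   0.4  15.7] F stand [ 0.2 -0.2 -1.3] t 35.55 grip 0.3043138622384367
rows [-0.358 -0.008 -0.006] [0.001 0.    0.001]
rows [-0.518 -0.008  0.093] [0.001 0.    0.001]
rows [-0.758 -0.008  0.145] [0.001 0.    0.001]
rows [-1.118 -0.008  0.196] [0.001 0.    0.001]
```

```bash
python3 -m pendant '[[-0.12,-0.01,-0.005,0,0,0,-1],[-0.24,-0.01,-0.005,0,0,0,-1],[-0.33,-0.01,-0.005,0,0,0,-1],[-0.4,-0.01,0.02,0,0,0,-1],[-0.46,-0.01,0.057,0,0,0,-1],[-0.52,-0.01,0.094,0,0,0,-1],[-0.58,-0.01,0.115,0,0,0,-1],[-0.68,-0.01,0.133,0,0,0,-1],[-0.76,-0.01,0.145,0,0,0,-1],[-0.76,-0.01,0.145,0,0,0,-1]]'
python3 - <<'E'
from stand import *
where(dz=.0345)
hook(.042,dz=.0345);hook(.036,dz=.0345)
E
```

```text
clock: 36.8
position: [0.6338, 0.0878, 0.2728]
ee_rot: [0.075, 0.997, -0.0, -0.0]
ft_force: [-0.3, 0.5, -1.4]
grip_width: 0.303
grasp_force: 88.7
eye est in root frame mm [-59.6  -0.3   8.3] F stand [-0.4  0.4 -1.4] t 36.8 grip 0.3027130743185577
rows [-0.351  0.006  0.047] [-0.001 -0.    -0.001]
rows [-0.471  0.006  0.064] [-0.001 -0.    -0.001]
```

```bash
python3 -m pendant '[[-0.08,0.005,0.01,0,0,0,-1],[-0.16,0.005,0.02,0,0,0,-1],[-0.24,0.005,0.03,0,0,0,-1],[-0.32,0.005,0.045,0,0,0,-1],[-0.4,0.005,0.055,0,0,0,-1],[-0.44,0.005,0.06,0,0,0,-1],[-0.47,0.005,0.065,0,0,0,-1],[-0.47,0.005,0.065,0,0,0,-1],[-0.47,0.005,0.065,0,0,0,-1],[-0.47,0.005,0.065,0,0,0,-1]]'
python3 - <<'E'
from stand import *
where(dz=.0345);snap('side');where(dz=.0345)
E
```

```text
clock: 38.05
position: [0.6568, 0.0847, 0.2697]
ee_rot: [0.075, 0.997, 0.0, 0.0]
ft_force: [0.5, 0.4, -0.9]
grip_width: 0.306
grasp_force: 88.7
eye est in root frame mm [-36.4   0.1   5.2] F stand [ 0.4  0.5 -0.9] t 38.05 grip 0.306274916245043
eye est in root frame mm [-36.4   0.1   5.2] F stand [-0.   0.2 -1.4] t 38.1 grip 0.29871634635942607
```

```bash
python3 -m pendant '[[-0.02,0,0,0,0,0,-1],[-0.04,0,0.005,0,0,0,-1],[-0.06,0,0.01,0,0,0,-1],[-0.06,0,0.01,0,0,0,-1],[-0.06,0,0.01,0,0,0,-1],[-0.06,0,0.01,0,0,0,-1],[-0.06,0,0.01,0,0,0,-1],[-0.06,0,0.01,0,0,0,-1],[-0.06,0,0.01,0,0,0,-1],[-0.06,0,0.01,0,0,0,-1]]'
python3 - <<'E'
from stand import *
where(dz=.0345);snap('side');where(dz=.0345)
E
```

```text
clock: 39.35
position: [0.6599, 0.0843, 0.2691]
ee_rot: [0.075, 0.997, 0.0, 0.0]
ft_force: [0.3, 0.5, -2.1]
grip_width: 0.306
grasp_force: 88.7
eye est in root frame mm [-33.3   0.1   4.6] F stand [ 0.2  0.6 -2.1] t 39.35 grip 0.3055446279479623
eye est in root frame mm [-33.3   0.1   4.7] F stand [-0.2 -0.3 -1.5] t 39.4 grip 0.3015600722513919
```

```bash
python3 -m pendant '[[-0.02,0,0,0,0,0,-1],[-0.04,0,0.005,0,0,0,-1],[-0.04,0,0.005,0,0,0,-1],[-0.04,0,0.005,0,0,0,-1],[-0.04,0,0.005,0,0,0,-1],[-0.04,0,0.005,0,0,0,-1],[-0.04,0,0.005,0,0,0,-1],[-0.04,0,0.005,0,0,0,-1],[-0.04,0,0.005,0,0,0,-1],[-0.04,0,0.005,0,0,0,-1]]'
python3 - <<'E'
from stand import *
where(dz=.0345);snap('side');where(dz=.0345)
E
```

```text
clock: 40.65
position: [0.6618, 0.084, 0.2689]
ee_rot: [0.075, 0.997, 0.0, -0.0]
ft_force: [-3.6, 1.2, -1.0]
grip_width: 0.304
grasp_force: 88.8
eye est in root frame mm [-31.4   0.1   4.4] F stand [-3.7  0.7 -1. ] t 40.65 grip 0.30439056777564377
eye est in root frame mm [-31.4   0.1   4.4] F stand [-4.1 -0.4 -0.9] t 40.7 grip 0.3068611076090472
```

Contact at about 4 N. I'll press about 1 mm further and hold.

```bash
python3 -m pendant '[[-0.015,0,0,0,0,0,-1],[-0.025,0,0,0,0,0,-1],[-0.025,0,0,0,0,0,-1],[-0.025,0,0,0,0,0,-1],[-0.025,0,0,0,0,0,-1],[-0.025,0,0,0,0,0,-1],[-0.025,0,0,0,0,0,-1],[-0.025,0,0,0,0,0,-1],[-0.025,0,0,0,0,0,-1],[-0.025,0,0,0,0,0,-1]]'
python3 - <<'E'
from stand import *
where(dz=.0345);snap('side');where(dz=.0345)
E
```

```text
clock: 41.95
position: [0.6627, 0.0839, 0.2688]
ee_rot: [0.075, 0.997, 0.0, -0.0]
ft_force: [-6.4, 0.7, -0.2]
grip_width: 0.3
grasp_force: 88.9
eye est in root frame mm [-30.4   0.1   4.3] F stand [-6.4 -0.2 -0.2] t 41.95 grip 0.300074425783641
eye est in root frame mm [-30.4   0.1   4.3] F stand [-5.7 -0.2  0.6] t 42.0 grip 0.30201689909362894
```

```bash
python3 -m pendant '[[0,0,0.01,0,0,0,-1],[0.01,0,0.01,0,0,0,-0.3],[0.01,0,0.01,0,0,0,0.2],[0.01,0,0.01,0,0,0,0.3],[0.01,0,-0.3,0,0,0,0.3],[0.01,0,-0.9,0,0,0,0.3],[0.01,0,-1.5,0,0,0,0.3],[0.01,0,-2.1,0,0,0,0.3],[0.5,0,-2.3,0,0,0,0.3],[1.2,0,-2.3,0,0,0,0.3]]'
python3 - <<'E'
from stand import *
np.set_printoptions(precision=4,suppress=True)
for i in range(5): snap('scene')
p,d,cal=snap('side'); b,_,_=snap('scene')
cv2.imwrite('pics/c10.png',np.hstack([cv2.resize(p[140:290,150:300],(400,400),interpolation=2),cv2.resize(b[130:280,180:330],(400,400),interpolation=2)])[:,:,::-1])
where()
E
```

```text
clock: 43.25
position: [0.6038, 0.0923, 0.3857]
ee_rot: [0.075, 0.997, 0.0, 0.001]
ft_force: [0.2, 0.6, 0.6]
grip_width: 0.652
grasp_force: 0.0
eye est in root frame mm [-89.5  -0.  121.8] F stand [0.8 0.1 0.9] t 43.6 grip 0.6464669872861111
```

View pics/c10.png

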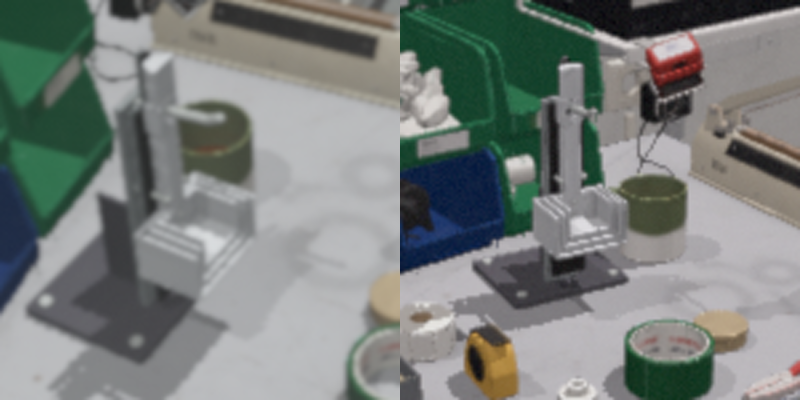

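All three hang nested on the hook, square to the stand, and the gripper is clear of them.

```bash
python3 -c "
from workcell import manip
print(manip.hand_in())"
```

```text
the job is handed in; nothing more can be done
None
```

The large, medium and small scoops hang nested on the hook with their open fronts away from the stand, each pushed home at about 6 N by the wrist force reading; the job was handed in at about 44 s, with no verdict returned.

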